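# Slide a specimen jar along the guide fence into the loader

### The arm

A 6-joint arm with a two-finger parallel gripper is mounted at the origin on a cart in front of the work surface, level with it; the furniture and walls round the work are solid. World frame = base frame: x ahead of the robot, y to its left, z up, the work surface at z = 0. Lengths are in m, angles in rad, forces in N, time in s.
With the tool pointing down it reaches from about 0.35 to 0.95 m from the base axis. Payload 17.4 kg.
Tool frame: the origin (TCP) lies midway between the tips of the shut fingers; the grasp point (between the pads) lies bot.hold_point_z behind it (bot.hold_point_z is the distance from the TCP to the grasp point, in m); z points along the fingers, y is the line along which they close (so a half turn about z gives the same grasp; the last joint's range is limited). The gripper opens to 93 mm and grips with 3 to 60 N. Pads are 15 mm wide; open, the fingers measure 128 mm over their backs; the gripper's body (75 mm by 188 mm) begins 65 mm behind the grasp point.
Start: joints at [-1.159, 0.116, 1.442, -0, 1.584, -0.038], TCP at [0.293, -0.608, 0.219] pointing down, gripper open.
Joint ranges: [-2.83, 2.83], [-0.83, 2.19], [0.07, 2.5], [-1.14, 4.28], [0.01, 3], [-2.97, 2.97]. Speed limits (rad/s): [1.89, 1.89, 2.22, 3.14, 3.14, 3.14].

### API

Orientations are given as a unit quaternion [w, x, y, z].
In Python, from workcell import bot gives the robot as it stands.
- The arm moves only by the tool drive_tool, never from a script. Its argument "series" is text: rows parted by semicolons, each of 5 numbers parted by spaces: the finger opening in mm, from 0 to 93, then the shift along the world's x, y, z in mm, then the turn about the world's z in rad. In form: jaw tx ty tz turn; .... A call has 1 to 10 rows; each row is the pose to reach, as a shift and turn from the pose commanded when the call began; what a row does not reach only later rows make up. A row lasts 1/10 s, in which the tool goes at most 50 mm and 8.59 degrees, less where a joint would pass 70% of its speed; a pose out of reach is approached as far as the arm can. A call with a gripper value outside its range is refused whole. The fingers move at their own pace and stop on an object; the grip force is fixed at half the most. Time passes only in rows, so rows that repeat a pose let the fingers close. It gives the time, the measured TCP pose, the force, the opening and the grip force at its end, in the units of the state.
- bot.sense(): the state, without advancing time (a new reading comes with each control period).
- bot.camera(name): name is "scene" or "top"; returns the picture (420x560x3 uint8, red, green, blue); there is no depth.
- bot.camera_model(name): a dict with "fov_y" (degrees; the focal length in pixels is half the picture's height over the tangent of half this angle, whatever the lens; pixels are square), "cx", "cy" (the principal point, pixels), "R" (3x3) and "t" (3): a world point X has camera coordinates R X + t. Camera axes: x right, y down, z forward; pixel columns grow to the right and rows downward; lengths in m; the calibration is good to about 2 mm. A picture is of the moment at which its call begins. camera_model takes no time and is no camera call.
- bot.hand_in(): hands the job in; it is judged then, once.
The state is a dict: "t": time; "qpos": joint angles; "qd": joint speeds; "joint_efforts": joint torques, N m; "eef_pos": TCP position; "eef_rot": TCP orientation; "wrist_force": force on the tool from outside, world axes, zero at the start; "wrist_torque": the same for the moment, N m; "finger_gap": finger opening in m; "finger_force": force on a finger pad.
Only numpy, scipy, OpenCV 4.12 (cv2) and the standard library are available. Lean on these libraries where they do the work, as an engineer would, in place of code of your own. Each camera call takes 0.05 s, during which the arm holds its last target. There are 200 camera calls.

### The job

Gently slide the large squat specimen jar over the worktop up against the long guide fence, near the fence's open end, then push it along the fence, always keeping it against the fence and standing on the worktop, under the low hood until it presses firmly on the buffer hidden inside. Then swing the small gate fully shut across the lane behind it and let go, leaving the jar inside and the other things on the worktop undisturbed.

Things in the scene. Friction and masses are not known exactly. Their poses are not given: they have to be found in the camera images.
- jar: The large squat jar: round, 92 mm wide, 56 mm tall, clear with amber content and a flat white ribbed lid, 0.3 to 0.5 kg. Too wide to grasp; slides on the worktop at 2 to 6 N. Origin: centre of its underside, z up. It starts at y 0.25 to 0.32 in the fence's frame, 30 to 70 mm clear of the fence. Gently: no more than 18 N against the fence or the buffer.
- fence: Upright straight fixed smooth aluminium fence, 12 mm thick, 45 mm high. Origin at worktop height on the face the jar runs along, at the hood's mouth. x points through the fence away from the robot, y along it to the open end (fence spans y -0.126 to 0.360), z up. The jar touches it with its centre at x = -0.046, must be against it before passing y = 0.19, and travels towards -y.
- loader: The fixed loader carrying fence, hood and gate; same origin and axes as the fence. The low white hood covers the lane from y = -0.126 to 0 (its mouth); roof 62 to 70 mm high, inner face of the near cheek at x = -0.100, so the jar has 8 mm spare sideways, 6 mm overhead. The gate's hinge axis is at x = -0.118, y = 0.060; its foot reaches x = -0.102.
- stopper: Buffer unit inside the hood, out of sight; origin and axes as the fence. Its 30 mm rubber pad faces the jar, mid-lane, 30 mm up. How far it stands out differs each time: first touch with the jar's centre anywhere from y = 0.002 to -0.032 in the fence's frame. Then it yields 1 mm per 6 N, up to 4 mm. The jar is home once pressed on it with 6 to 18 N for 0.3 s; it may spring back a little.
- gate (a joint): Gate hinge angle, rad: about 0 (-0.2 to 0.05 at the start) open, the bar pointing along the lane's near side to +y of the loader; grows as it swings towards the fence; 1.571 fully shut, square across the lane (face at y = 0.056). Light friction, stays where left. The bar is 8 mm thick, 100 mm long, 30 to 46 mm above the worktop.
- gate_pin (a point): Centre of the top of the gate's upright black grip pin, 12 mm diameter, reaching from the bar (46 mm) to 96 mm above the worktop, 85 mm from the hinge axis.
- small_jar: A small jar, 52 mm diameter, 60 mm tall, not to be disturbed. Origin at the centre of its underside.
- slide_case: A pale flat slide box, 92x125x40 mm, not to be disturbed. Origin at the centre of its underside.
- tub: A white open tub, 90x72x50 mm, behind the fence, not to be disturbed. Origin at the centre of its underside.
- needle_carton: A carton, 140x99x60 mm, left of the work, not to be disturbed. Origin at the centre of its underside.

How it is judged:
On the way, in this order (a step that is already met when the one before it is completed fails the run):
1. the jar stands against the fence (gap under 3 mm) near the open end, its centre beyond y = 0.19 of the fence (x of jar in the frame of fence above -0.049 m and y of jar in the frame of fence above 0.19 m), for 0.2 s.
2. under the hood, the jar is pressed on the hidden buffer with more than 6 N (contact force between jar and stopper above 6 N and y of jar in the frame of fence below 0.005 m), for 0.3 s.
3. the gate is shut behind the jar (value of joint gate above 1.45 rad), for 0.2 s.
At the end, for the whole second after the job is handed in: The jar stands upright and at rest on the worktop under the hood, its centre between y = -0.045 and y = 0.008 in the fence's frame and its side within 6 mm of the fence; the gate is shut behind it (more than 1.45 rad) (y of jar in the frame of fence between -0.045 and 0.008 m and x of jar in the frame of fence between -0.052 and -0.044 m and height (world z) of jar below 0.004 m and angle between jar's own z axis and vertical below 0.05 rad and linear speed of jar below 0.01 m/s and value of joint gate above 1.45 rad); the robot touches nothing.
It fails at once if past y = 0.19 the jar leaves the fence by more than 6 mm (y of jar in the frame of fence below 0.19 m and x of jar in the frame of fence below -0.052 m).
It fails at once if the jar is pressed on the fence with more than 18 N (contact force between jar and fence above 18 N).
It fails at once if the jar is pressed on the buffer with more than 18 N (contact force between jar and stopper above 18 N).
It fails at once if the jar is lifted more than 8 mm or tipped by more than 0.2 rad (height (world z) of jar above 0.008 m or angle between jar's own z axis and vertical above 0.2 rad).
It fails at once if another thing on the worktop is moved by more than 20 mm (distance of any of small_jar, slide_case, tub, needle_carton from where it was at the start of the episode above 0.02 m).
It also fails if it takes over 72 s, if anything falls off the work surface, if the arm or the gripper's body presses on something with over 40 N, if the wrist force passes 120 N, or if a joint passes its speed limit or range.

## Working session

There is one attempt and no reset: what is moved stays moved. The work goes in short steps, Python scripts to look and compute and a tool call to move; the robot and the scene stay as the last step left them, time stands still between calls to the robot, and variables do not carry over. Pictures are saved under pics/ and viewed, at most 10 in all, crops included, and the job is handed in when it is done.

Besides the shell and the picture viewer there is one more tool, called after ">>>" in YAML: its name, and indented under it one key for each argument. drive_tool: Moves the arm, as the interface text tells. Its arguments: {"type":"object","properties":{"series":{"type":"string"}},"required":["series"]}

```bash
mkdir -p pics
python3 - <<'E'
from workcell import bot
import cv2,numpy as np
for n in("scene","top"):
    im=bot.camera(n);cv2.imwrite(f"pics/{n}0.png",im[:,:,::-1]);m=bot.camera_model(n);print(n,m)
s=bot.sense();print(s,bot.hold_point_z)
E
```

```text
scene {'fov_y': 47.685376869101695, 'cx': 280.88824299567096, 'cy': 203.78831638589534, 'R': array([[ 0.76279426, -0.64645026,  0.0157155 ],
       [-0.44843162, -0.54633492, -0.70740882],
       [ 0.46589054,  0.53256006, -0.70662988]]), 't': array([-0.44878317,  0.29009009,  1.39482131])}
top {'fov_y': 48.43092816478938, 'cx': 286.0847575235285, 'cy': 200.1570747416539, 'R': array([[ 0.03012592, -0.99954461, -0.00173219],
       [-0.99341352, -0.02974937, -0.11065514],
       [ 0.11055321,  0.00505437, -0.99385735]]), 't': array([-0.0703642 ,  0.52874933,  1.27780265])}
{'t': 0.1, 'qpos': array([-1.15879734e+00,  1.16437724e-01,  1.44214992e+00, -1.17459607e-05,
        1.58398961e+00, -3.78029411e-02]), 'qd': array([-0.0015553 , -0.00079019, -0.00344022, -0.00143399, -0.00017705,
       -0.00011281]), 'joint_efforts': array([ 2.16216780e-03, -7.22895384e+01, -6.23866725e+01,  7.83058908e-02,
        2.27329106e-02, -8.29958617e-05]), 'eef_pos': array([ 0.29340307, -0.60771695,  0.21800934]), 'eef_rot': array([-4.82620326e-04,  9.74816097e-01,  2.23009720e-01, -9.73427257e-05]), 'wrist_force': array([-0.65501478, -0.40035159, -0.4005403 ]), 'wrist_torque': array([ 0.02234275,  0.01309785, -0.01542202]), 'finger_force': 0.0, 'finger_gap': 0.09327541245964095} 0.0188
```

View pics/scene0.png

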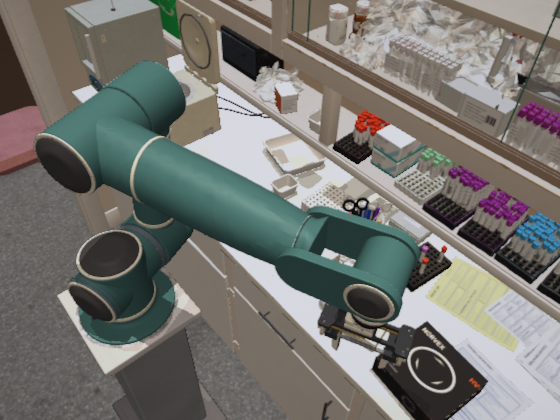

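View pics/top0.png

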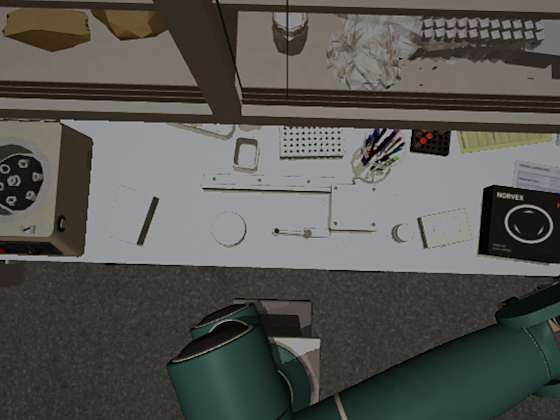

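Top view: fence runs about (203,182)-(330,184), hood at (330-377,183-232), gate (275-312,232), jar (228,229), tub (246,153), small jar (402,233). The arm blocks the scene view. Next I'll enlarge the top crop.

```bash
cat > h.py <<'E'
from workcell import bot
import cv2,numpy as np
def ray(n,u,v):
    m=bot.camera_model(n);f=210/np.tan(np.radians(m['fov_y']/2))
    d=m['R'].T@np.array([(u-m['cx'])/f,(v-m['cy'])/f,1]);return -m['R'].T@m['t'],d
def onz(n,u,v,z):
    o,d=ray(n,u,v);return o+d*(z-o[2])/d[2]
def tri(a,b):
    o1,d1=ray(*a);o2,d2=ray(*b);s=np.linalg.lstsq(np.c_[d1,-d2],o2-o1,rcond=None)[0]
    p,q=o1+s[0]*d1,o2+s[1]*d2;return (p+q)/2,np.linalg.norm(p-q)
def proj(n,X):
    m=bot.camera_model(n);f=210/np.tan(np.radians(m['fov_y']/2));c=m['R']@np.array(X)+m['t'];return np.array([m['cx'],m['cy']])+f*c[:2]/c[2]
E
python3 - <<'E'
import cv2,numpy as np
im=cv2.imread("pics/top0.png")[165:265,190:390]
im=cv2.resize(im,None,fx=4,fy=4,interpolation=cv2.INTER_CUBIC)
im=cv2.convertScaleAbs(im,alpha=1.2)
cv2.imwrite("pics/top0c.png",im)
from h import *
for a in [(203,188),(330,190),(377,231)]: print(onz("top",*a,.045))
print(onz("top",228.5,229,.056),onz("top",277,232,.096))
E
```

```text
[0.55589663 0.17688984 0.045     ]
[ 0.56083241 -0.17534567  0.045     ]
[ 0.45121697 -0.30648831  0.045     ]
[0.44395193 0.09979527 0.056     ] [ 0.43808017 -0.03340429  0.096     ]
```

View pics/top0c.png

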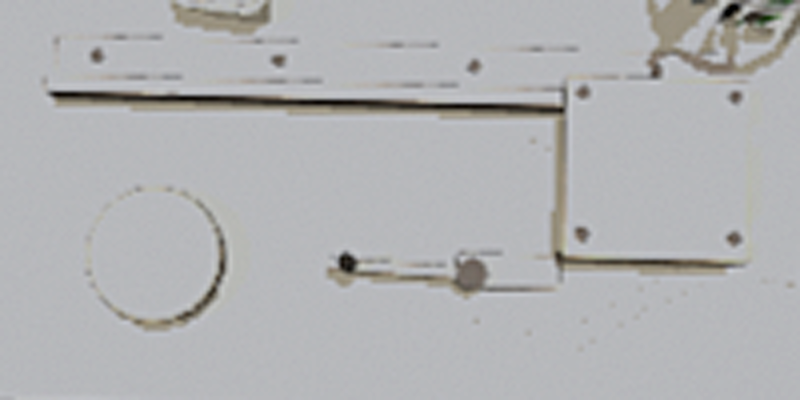

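>>> drive_tool:
  series: "50 60 45 10 -0.03; 50 127 90 20 -0.06; 50 127 135 20 -0.1; 50 127 180 20 -0.14; 50 127 225 20 -0.18; 50 127 270 20 -0.22; 50 127 315 20 -0.26; 50 127 360 20 -0.3; 50 127 400 20 -0.35; 50 127 400 20 -0.4"

```text
t: 1.1
eef_pos: [0.4204, -0.2037, 0.2391]
eef_rot: [-0.0, 1.0, 0.026, 0.001]
wrist_force: [-0.3, -1.4, 0.4]
finger_gap: 0.0498
finger_force: 0.0
```

>>> drive_tool:
  series: "50 0 45 0 0; 50 0 90 0 0; 50 0 135 0 0; 50 -10 180 0 0; 50 -20 225 0 0; 50 -30 270 0 0; 50 -40 308 0 0; 50 -50 308 0 0; 50 -50 308 0 -0.036; 50 -50 308 0 -0.036"

```text
t: 2.1
eef_pos: [0.3702, 0.1, 0.2386]
eef_rot: [0.0, 1.0, 0.007, 0.0]
wrist_force: [0.6, -0.7, 0.2]
finger_gap: 0.0499
finger_force: 0.0
```

Run:
```python
from h import *
im=bot.camera("scene");cv2.imwrite("pics/s1.png",im[:,:,::-1])
c=im[150:400,150:520,::-1];c=cv2.convertScaleAbs(cv2.resize(c,None,fx=2.1,fy=2.1,interpolation=cv2.INTER_CUBIC),alpha=0.8)
cv2.imwrite("pics/s1c.png",c)
s=bot.sense();print(s['t'],s['eef_pos'],s['eef_rot'],s['wrist_force'],s['finger_gap'])
t=cv2.imread("pics/top0.png",0).astype(float)
# fence top edge of the dark face: steepest bright->dark per column
P=[]
for u in range(206,326,3):
    g=t[184:194,u]; d=g[:-1]-g[1:]; k=int(np.argmax(d)); 
    if d[k]>15: P.append((u,184+k+.5))
P=np.array(P);print(len(P));W=np.array([onz("top",u,v,.045) for u,v in P])
k=np.polyfit(W[:,1],W[:,0],1);r=W[:,0]-np.polyval(k,W[:,1]);k=np.polyfit(W[abs(r)<.002,1],W[abs(r)<.002,0],1)
print("face x = ",k,r.std())
```

```text
2.15 [0.37040735 0.09975126 0.23857656] [5.65748658e-05 9.99975064e-01 7.06164112e-03 2.12733128e-05] [ 0.40930924  0.55145443 -0.8497581 ] 0.04985343962447422
40
face x =  [-0.00091768  0.5577164 ] 0.0007859835783453983
```

View pics/s1c.png

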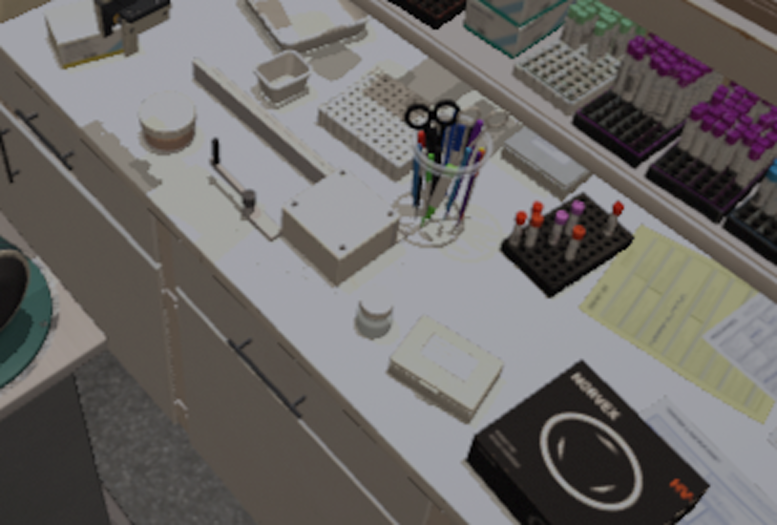

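Scene view now clear: jar lid centre near crop (167,113), pin top (215,142), fence open end (195,62), hood mouth corner (284,212).

Run:
```python
from h import *
S=lambda x,y:("scene",x/2.1+150-.25,y/2.1+150-.25)
T=lambda x,y:("top",x/4+190-.375,y/4+165-.375)
for n,a,b in [("lid",S(167,112),T(156,254)),("pin",S(215,141),T(347,262)),("hinge",S(249,194),T(470,274)),("hood screw mouth near",S(290,215),T(583,234)),("screw mouth far",S(343,178),T(583,92)),("fence end near",S(194,66),T(50,93))]:
    print(n,tri(a,b))
t=cv2.cvtColor(cv2.imread("pics/top0.png"),cv2.COLOR_BGR2GRAY).astype(float)
P=[]
for u in range(206,327,2):
    g=t[183:195,u];k=int(np.argmin(g)); lev=(g[max(k-3,0)]+g[k])/2
    for j in range(k,0,-1):
        if g[j-1]>=lev: P.append((u,183+j-(lev-g[j])/(g[j-1]-g[j])));break
P=np.array(P);W=np.array([onz("top",u,v,.045) for u,v in P])
m=np.ones(len(W),bool)
for _ in range(4):
    k=np.polyfit(W[m,1],W[m,0],1);r=W[:,0]-np.polyval(k,W[:,1]);m=abs(r)<2*r[m].std()+1e-4
print(k,m.sum(),r[m].std())
# jar lid outline: fit circle to dark edge in top
e=cv2.Canny(cv2.imread("pics/top0.png"),15,40)[205:255,200:260];ys,xs=np.nonzero(e);W=np.array([onz("top",x+200,y+205,.056)[:2] for x,y in zip(xs,ys)])
c=np.array([.444,.1])
for _ in range(20):
    d=np.linalg.norm(W-c,axis=1);q=W[abs(d-.046)<.004]
    A=np.c_[2*q,np.ones(len(q))];s=np.linalg.lstsq(A,(q**2).sum(1),rcond=None)[0];c=s[:2]
print("jar",c,np.sqrt(s[2]+c@c),len(q))
```

```text
lid (array([0.4448872 , 0.10093929, 0.05360295]), np.float64(0.0038037306582406325))
pin (array([ 0.44183645, -0.03074661,  0.0947379 ]), np.float64(0.00288529102926341))
hinge (array([ 0.43897899, -0.1144691 ,  0.04874193]), np.float64(0.0012173708208709454))
hood screw mouth near (array([ 0.46415458, -0.18795081,  0.04990306]), np.float64(0.012009105623452629))
screw mouth far (array([ 0.56467079, -0.18778937,  0.05892164]), np.float64(0.003104191438514961))
fence end near (array([0.55751471, 0.18190223, 0.0324706 ]), np.float64(0.0007760366426349794))
[-0.00069039  0.55788669] 61 0.000547709340951481
jar [0.44178466 0.09972553] 0.04634470999175469 138
```

>>> drive_tool:
  series: "50 0 0 -50 0; 50 0 0 -100 0; 50 0 0 -150 0; 50 0 0 -190 0; 50 0 0 -210 0; 50 0 0 -220 0; 50 0 0 -220 0; 50 0 0 -220 0"

```text
t: 2.95
eef_pos: [0.3712, 0.1, 0.0198]
eef_rot: [-0.0, 1.0, 0.007, 0.001]
wrist_force: [-0.7, -0.1, 0.2]
finger_gap: 0.0499
finger_force: 0.0
```

>>> drive_tool:
  series: "50 5 0 0 0; 50 10 0 0 0; 50 14 0 0 0; 50 18 0 0 0; 50 22 0 0 0; 50 26 0 0 0; 50 30 0 0 0; 50 34 0 0 0; 50 38 0 0 0; 50 42 0 0 0"

```text
t: 3.95
eef_pos: [0.4127, 0.1001, 0.0186]
eef_rot: [0.0, 1.0, 0.007, -0.0]
wrist_force: [-2.9, -0.2, 0.4]
finger_gap: 0.05
finger_force: 1.6
```

>>> drive_tool:
  series: "50 4 0 0 0; 50 8 0 0 0; 50 12 0 0 0; 50 16 0 0 0; 50 20 0 0 0; 50 24 0 0 0; 50 28 0 0 0; 50 32 0 0 0; 50 36 0 0 0; 50 38 0 0 0"

```text
t: 4.95
eef_pos: [0.4508, 0.1001, 0.0186]
eef_rot: [0.0, 1.0, 0.007, 0.0]
wrist_force: [-3.2, 0.1, -1.5]
finger_gap: 0.0503
finger_force: 1.3
```

Run:
```python
from h import *
im=bot.camera("top");s=bot.sense();print(s['eef_pos'],s['wrist_force'])
c=cv2.convertScaleAbs(cv2.resize(im[160:290,170:360,::-1],None,fx=4,fy=4,interpolation=cv2.INTER_CUBIC),alpha=1.2);cv2.imwrite("pics/t2.png",c)
```

```text
[0.45093074 0.10012219 0.01863252] [-0.4603493  -0.31080357 -1.09745164]
```

View pics/t2.png

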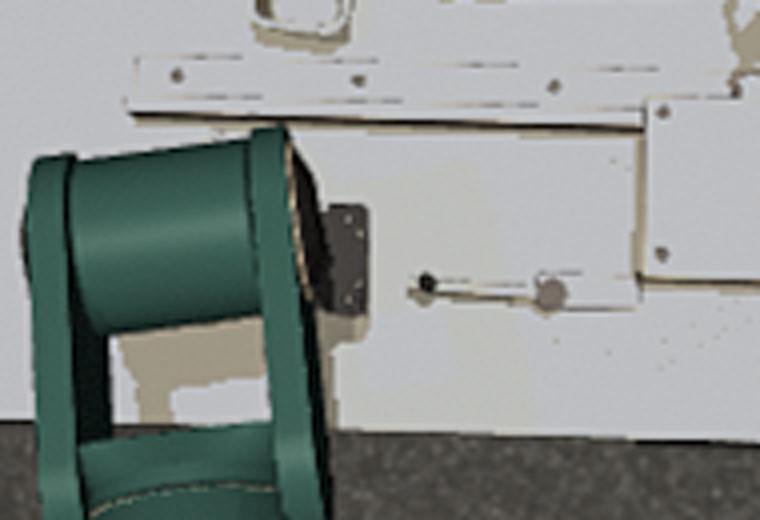

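The wrist hides the jar, while the fence and gate are unchanged. I'll close in by force.

>>> drive_tool:
  series: "50 2 0 0 0; 50 4 0 0 0; 50 6 0 0 0; 50 7 0 0 0; 50 8 0 0 0; 50 9 0 0 0; 50 10 0 0 0"

```text
t: 5.7
eef_pos: [0.4606, 0.1001, 0.0187]
eef_rot: [-0.0, 1.0, 0.007, 0.0]
wrist_force: [-2.3, 0.8, -1.4]
finger_gap: 0.0499
finger_force: 1.3
```

>>> drive_tool:
  series: "50 1 0 0 0; 50 2 0 0 0"

```text
t: 5.9
eef_pos: [0.4626, 0.1001, 0.0186]
eef_rot: [-0.0, 1.0, 0.007, 0.0]
wrist_force: [-2.8, 0.4, -0.7]
finger_gap: 0.0501
finger_force: 1.3
```

>>> drive_tool:
  series: "50 0.5 0 0 0; 50 1 0 0 0"

```text
t: 6.1
eef_pos: [0.4633, 0.1001, 0.0186]
eef_rot: [-0.0, 1.0, 0.007, -0.0]
wrist_force: [-6.6, -0.6, 2.0]
finger_gap: 0.0496
finger_force: 3.1
```

>>> drive_tool:
  series: "50 0 0 0 0; 50 0.2 0 0 0; 50 0.2 0 0 0"

```text
t: 6.4
eef_pos: [0.4632, 0.1001, 0.0186]
eef_rot: [0.0, 1.0, 0.007, -0.001]
wrist_force: [-6.9, -0.4, 2.2]
finger_gap: 0.05
finger_force: 3.0
```

>>> drive_tool:
  series: "50 -3 0 0 0; 50 -15 0 0 0; 50 -40 0 0 0; 20 -60 0 30 0; 0 -60 0 80 0; 0 -60 0 100 0; 0 -60 0 100 0"

```text
t: 7.1
eef_pos: [0.4045, 0.1004, 0.1221]
eef_rot: [-0.001, 1.0, 0.007, 0.003]
wrist_force: [0.1, 0.2, 0.2]
finger_gap: 0.0227
finger_force: 0.0
```

Run:
```python
from h import *
s=bot.sense();print(s['qpos'],s['eef_pos'],s['finger_gap'])
im=bot.camera("scene")
cv2.imwrite("pics/s3.png",cv2.resize(im[150:300,150:350,::-1],None,fx=4,fy=4,interpolation=cv2.INTER_CUBIC))
print(onz("top",155,200,.06),onz("top",145,243,.06))
```

```text
[ 1.82090024e-01 -4.46029289e-01  2.09217887e+00 -2.36895890e-05
  1.48933671e+00  1.73898199e+00] [0.40445651 0.10039382 0.12210845] 0.0226751890372689
[0.51690929 0.30369968 0.06      ] [0.39914145 0.32360283 0.06      ]
```

View pics/s3.png

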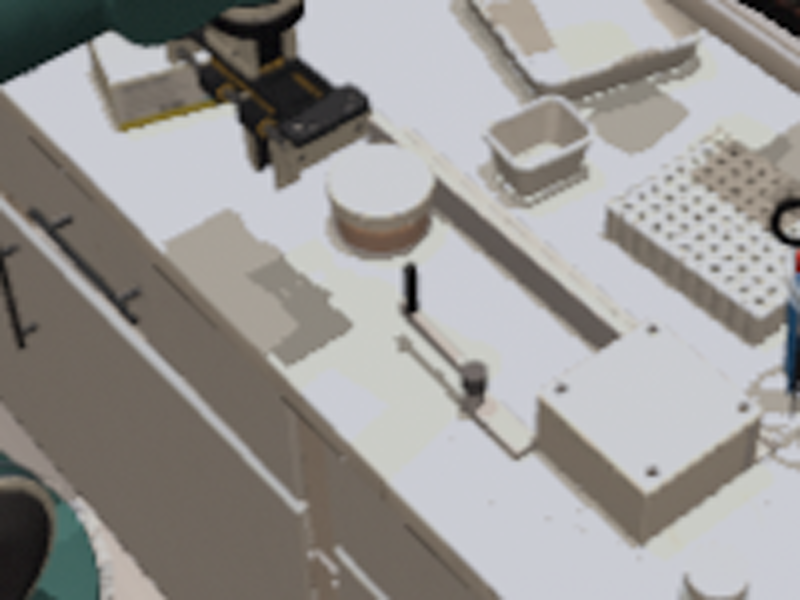

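Jar stands at the fence (lid centre ≈ crop (382,185)); gate still open.

Run:
```python
from h import *
for u,v in[(382,185),(326,185),(437,185)]: print(onz("scene",u/4+150-.4,v/4+150-.4,.056))
```

```text
[0.50498029 0.09414555 0.056     ]
[0.46767891 0.12472916 0.056     ]
[0.54166391 0.06406845 0.056     ]
```

>>> drive_tool:
  series: "0 0 30 20 0.14; 0 0 60 20 0.28; 0 0 80 20 0.42; 0 20 80 20 0.56; 0 50 80 20 0.7; 0 80 80 20 0.84; 0 99 80 20 0.98; 0 99 80 20 1.12; 0 99 80 20 1.26; 0 99 80 20 1.4"

```text
t: 8.15
eef_pos: [0.5019, 0.1799, 0.1366]
eef_rot: [-0.001, 0.759, 0.652, -0.001]
wrist_force: [-0.0, 0.1, 0.9]
finger_gap: 0.0003
finger_force: 0.0
```

>>> drive_tool:
  series: "0 0 0 0 0.14; 0 0 0 0 0.28; 0 0 0 0 0.407; 0 0 0 0 0.407; 0 0 0 0 0.407"

```text
t: 8.65
eef_pos: [0.5022, 0.18, 0.1375]
eef_rot: [-0.0, 0.615, 0.789, -0.001]
wrist_force: [0.4, 0.0, -0.4]
finger_gap: 0.0006
finger_force: 0.0
```

>>> drive_tool:
  series: "0 0 0 -40 0; 0 0 0 -80 0; 0 0 0 -105 0; 0 0 0 -118 0; 0 0 0 -118 0; 0 0 -6 -118 0; 0 0 -12 -118 0; 0 0 -16 -118 0; 0 0 -20 -118 0; 0 0 -24 -118 0"

```text
t: 9.65
eef_pos: [0.5029, 0.1558, 0.0211]
eef_rot: [0.0, 0.614, 0.79, 0.0]
wrist_force: [-1.6, 7.4, 2.4]
finger_gap: 0.0006
finger_force: 4.3
```

>>> drive_tool:
  series: "0 0 -3 0 0; 0 0 -6 0 0; 0 0 -9 0 0; 0 0 -12 0 0"

```text
t: 10.05
eef_pos: [0.5026, 0.1446, 0.0211]
eef_rot: [-0.0, 0.613, 0.79, 0.001]
wrist_force: [-2.5, 6.7, 4.4]
finger_gap: 0.001
finger_force: 3.7
```

>>> drive_tool:
  series: "0 0 -4 0 0; 0 0 -9 0 0; 0 0 -14 0 0; 0 0 -19 0 0; 0 0 -24 0 0; 0 0 -29 0 0; 0 0 -34 0 0; 0 0 -39 0 0; 0 0 -44 0 0; 0 0 -49 0 0"

```text
t: 11.05
eef_pos: [0.5026, 0.0956, 0.0211]
eef_rot: [-0.0, 0.613, 0.79, 0.001]
wrist_force: [-2.9, 6.9, 4.7]
finger_gap: 0.0005
finger_force: 4.0
```

Run:
```python
from h import *
s=bot.sense();print(s['wrist_force'],s['eef_pos'])
im=bot.camera("scene")
cv2.imwrite("pics/s4.png",cv2.resize(im[150:300,150:350,::-1],None,fx=4,fy=4,interpolation=cv2.INTER_CUBIC))
```

```text
[-2.89692625  6.91001363  4.69412268] [0.50264608 0.09557681 0.02110395]
```

View pics/s4.png

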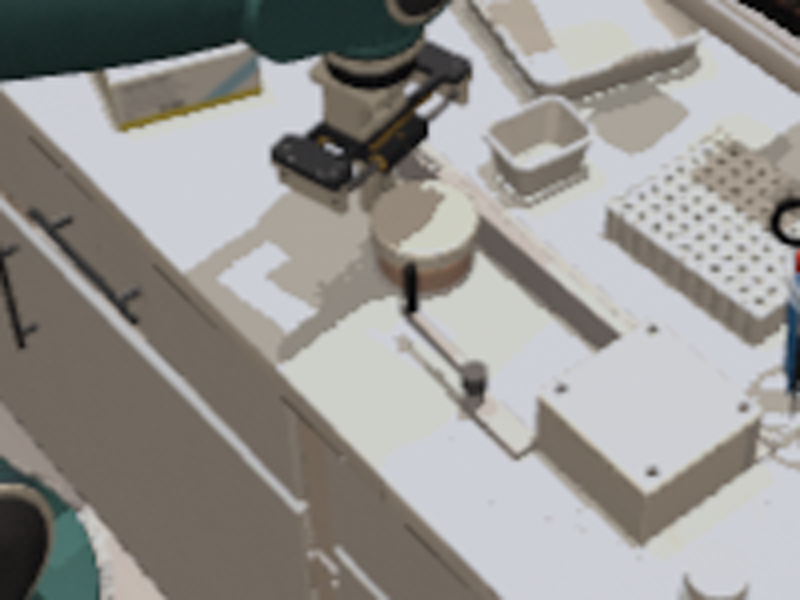

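Jar runs along the fence (lid centre ≈ crop (427,220)), clear of the gate pin.

>>> drive_tool:
  series: "0 0 -5 0 0; 0 0 -10 0 0; 0 0 -15 0 0; 0 0 -20 0 0; 0 0 -25 0 0; 0 0 -30 0 0; 0 0 -35 0 0; 0 0 -40 0 0; 0 0 -45 0 0; 0 0 -50 0 0"

```text
t: 12.1
eef_pos: [0.5026, 0.0456, 0.0211]
eef_rot: [-0.0, 0.613, 0.79, 0.001]
wrist_force: [-3.2, 7.5, 5.3]
finger_gap: 0.0005
finger_force: 4.3
```

>>> drive_tool:
  series: "0 0 -4 0 0; 0 0 -8 0 0; 0 0 -12 0 0; 0 0 -16 0 0; 0 0 -20 0 0; 0 0 -24 0 0; 0 0 -28 0 0; 0 0 -32 0 0; 0 0 -36 0 0; 0 0 -40 0 0"

```text
t: 13.1
eef_pos: [0.5026, 0.0057, 0.0211]
eef_rot: [-0.001, 0.613, 0.79, 0.001]
wrist_force: [-3.7, 10.0, 6.2]
finger_gap: 0.0004
finger_force: 4.6
```

>>> drive_tool:
  series: "0 0 -5 0 0; 0 0 -10 0 0; 0 0 -15 0 0; 0 0 -20 0 0; 0 0 -25 0 0; 0 0 -30 0 0; 0 0 -35 0 0; 0 0 -40 0 0; 0 0 -45 0 0; 0 0 -50 0 0"

```text
t: 14.1
eef_pos: [0.5026, -0.0443, 0.0211]
eef_rot: [-0.001, 0.613, 0.79, 0.001]
wrist_force: [-4.0, 9.0, 6.7]
finger_gap: 0.0004
finger_force: 5.0
```

>>> drive_tool:
  series: "0 0 2 0 0; 0 0 6 0 0; 0 0 6 0 0; 0 0 6 0 0"

```text
t: 14.5
eef_pos: [0.5026, -0.0387, 0.0206]
eef_rot: [0.0, 0.613, 0.79, -0.0]
wrist_force: [0.0, -0.5, 0.1]
finger_gap: 0.0005
finger_force: 0.0
```

Run:
```python
from h import *
s=bot.sense();print(s['wrist_force'],s['eef_pos'])
im=bot.camera("scene")
cv2.imwrite("pics/s5.png",cv2.resize(im[180:290,200:350,::-1],None,fx=5,fy=5,interpolation=cv2.INTER_CUBIC))
```

```text
[ 0.02286046 -0.4875713   0.10875203] [ 0.50264317 -0.03866867  0.02058605]
```

View pics/s5.png

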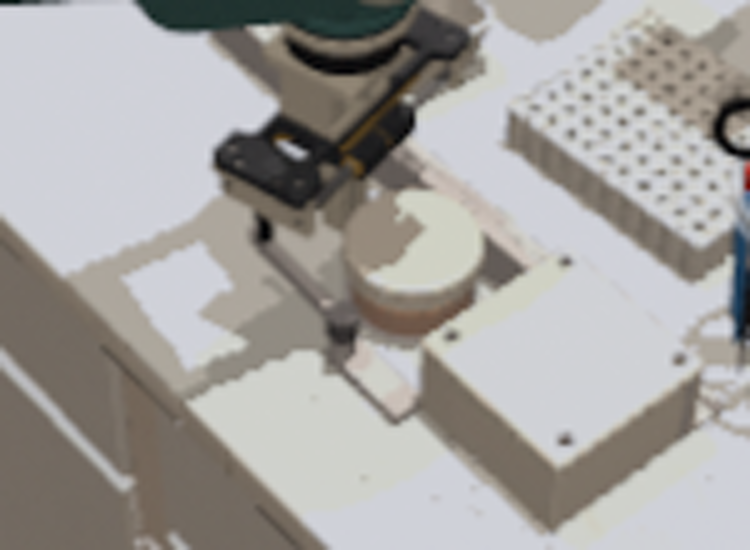

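>>> drive_tool:
  series: "0 0 -5 0 0; 0 0 -9 0 0; 0 0 -13 0 0; 0 0 -17 0 0; 0 0 -21 0 0; 0 0 -25 0 0; 0 0 -29 0 0; 0 0 -33 0 0; 0 0 -37 0 0; 0 0 -41 0 0"

```text
t: 15.55
eef_pos: [0.5024, -0.0799, 0.0206]
eef_rot: [-0.001, 0.614, 0.79, 0.0]
wrist_force: [-3.6, 5.1, 3.3]
finger_gap: 0.0005
finger_force: 3.1
```

>>> drive_tool:
  series: "0 0 -3 0 0; 0 0 -6 0 0; 0 0 -9 0 0; 0 0 -12 0 0; 0 0 -15 0 0; 0 0 -18 0 0; 0 0 -21 0 0; 0 0 -24 0 0; 0 0 -27 0 0; 0 0 -30 0 0"

```text
t: 16.55
eef_pos: [0.5024, -0.1099, 0.0206]
eef_rot: [-0.001, 0.614, 0.79, 0.0]
wrist_force: [-2.7, 6.0, 2.9]
finger_gap: 0.0007
finger_force: 3.3
```

>>> drive_tool:
  series: "0 0 -1 0 0; 0 0 -2 0 0; 0 0 -2.5 0 0"

```text
t: 16.85
eef_pos: [0.5024, -0.1123, 0.0206]
eef_rot: [-0.001, 0.614, 0.79, 0.0]
wrist_force: [-2.5, 6.2, 3.4]
finger_gap: 0.0005
finger_force: 3.3
```

>>> drive_tool:
  series: "0 0 0 0 0"

```text
t: 16.95
eef_pos: [0.5024, -0.1123, 0.0206]
eef_rot: [-0.001, 0.614, 0.79, 0.0]
wrist_force: [-2.7, 5.0, 2.4]
finger_gap: 0.0005
finger_force: 2.8
```

>>> drive_tool:
  series: "0 0 -1 0 0; 0 0 -2 0 0; 0 0 -2.5 0 0"

```text
t: 17.25
eef_pos: [0.5024, -0.1148, 0.0206]
eef_rot: [-0.001, 0.614, 0.79, 0.0]
wrist_force: [-3.5, 5.7, 3.4]
finger_gap: 0.0004
finger_force: 3.4
```

>>> drive_tool:
  series: "0 0 -1 0 0; 0 0 -2 0 0; 0 0 -2.5 0 0"

```text
t: 17.55
eef_pos: [0.5024, -0.1173, 0.0206]
eef_rot: [-0.001, 0.614, 0.79, 0.0]
wrist_force: [-2.9, 7.2, 2.9]
finger_gap: 0.0006
finger_force: 3.4
```

>>> drive_tool:
  series: "0 0 -0.5 0 0; 0 0 -1 0 0; 0 0 -1.5 0 0"

```text
t: 17.85
eef_pos: [0.5024, -0.1187, 0.0206]
eef_rot: [-0.001, 0.614, 0.79, 0.0]
wrist_force: [-3.1, 6.6, 3.2]
finger_gap: 0.0005
finger_force: 3.4
```

>>> drive_tool:
  series: "0 0 -1 0 0; 0 0 -2 0 0; 0 0 -2.5 0 0"

```text
t: 18.15
eef_pos: [0.5024, -0.1213, 0.0206]
eef_rot: [-0.001, 0.614, 0.79, 0.0]
wrist_force: [-2.7, 6.8, 3.2]
finger_gap: 0.0005
finger_force: 3.4
```

>>> drive_tool:
  series: "0 0 -1 0 0; 0 0 -2 0 0; 0 0 -2.5 0 0"

```text
t: 18.45
eef_pos: [0.5024, -0.1237, 0.0206]
eef_rot: [-0.001, 0.614, 0.79, 0.0]
wrist_force: [-4.0, 5.9, 2.4]
finger_gap: 0.0006
finger_force: 3.4
```

>>> drive_tool:
  series: "0 0 -1 0 0; 0 0 -2 0 0; 0 0 -2.5 0 0"

```text
t: 18.75
eef_pos: [0.5024, -0.1263, 0.0206]
eef_rot: [-0.001, 0.614, 0.79, 0.0]
wrist_force: [-2.6, 5.3, 2.1]
finger_gap: 0.0005
finger_force: 3.4
```

>>> drive_tool:
  series: "0 0 -1 0 0; 0 0 -2 0 0; 0 0 -2.5 0 0"

```text
t: 19.05
eef_pos: [0.5024, -0.1288, 0.0207]
eef_rot: [-0.001, 0.614, 0.79, 0.0]
wrist_force: [-2.7, 6.3, 3.1]
finger_gap: 0.0007
finger_force: 3.4
```

>>> drive_tool:
  series: "0 0 -1 0 0; 0 0 -2 0 0; 0 0 -2.5 0 0"

```text
t: 19.35
eef_pos: [0.5024, -0.1312, 0.0206]
eef_rot: [-0.001, 0.614, 0.79, 0.0]
wrist_force: [-2.8, 6.8, 3.2]
finger_gap: 0.0003
finger_force: 3.4
```

>>> drive_tool:
  series: "0 0 -1 0 0; 0 0 -2 0 0; 0 0 -2.5 0 0"

```text
t: 19.65
eef_pos: [0.5024, -0.1338, 0.0206]
eef_rot: [-0.001, 0.614, 0.79, 0.0]
wrist_force: [-2.6, 6.7, 3.1]
finger_gap: 0.0004
finger_force: 3.4
```

>>> drive_tool:
  series: "0 0 -1 0 0; 0 0 -2 0 0; 0 0 -2.5 0 0"

```text
t: 19.95
eef_pos: [0.5024, -0.1363, 0.0206]
eef_rot: [-0.001, 0.614, 0.79, 0.0]
wrist_force: [-3.4, 6.6, 3.2]
finger_gap: 0.0004
finger_force: 3.4
```

>>> drive_tool:
  series: "0 0 -1 0 0; 0 0 -2 0 0; 0 0 -2.5 0 0"

```text
t: 20.25
eef_pos: [0.5024, -0.1388, 0.0206]
eef_rot: [-0.001, 0.614, 0.79, 0.0]
wrist_force: [-2.4, 6.3, 3.3]
finger_gap: 0.0003
finger_force: 3.5
```

>>> drive_tool:
  series: "0 0 -1 0 0; 0 0 -2 0 0; 0 0 -2.5 0 0"

```text
t: 20.55
eef_pos: [0.5024, -0.1413, 0.0206]
eef_rot: [-0.001, 0.614, 0.79, 0.0]
wrist_force: [-2.7, 7.5, 3.2]
finger_gap: 0.0004
finger_force: 3.9
```

>>> drive_tool:
  series: "0 0 -0.5 0 0; 0 0 -1 0 0"

```text
t: 20.75
eef_pos: [0.5023, -0.1418, 0.0206]
eef_rot: [-0.001, 0.614, 0.79, 0.001]
wrist_force: [-3.7, 10.4, 4.8]
finger_gap: 0.0006
finger_force: 6.0
```

>>> drive_tool:
  series: "0 0 -0.4 0 0; 0 0 -0.8 0 0"

```text
t: 20.95
eef_pos: [0.5023, -0.1423, 0.0207]
eef_rot: [-0.001, 0.614, 0.79, 0.001]
wrist_force: [-4.4, 14.8, 6.2]
finger_gap: 0.0007
finger_force: 7.6
```

>>> drive_tool:
  series: "0 0 -0.3 0 0; 0 0 -0.6 0 0; 0 0 -0.6 0 0; 0 0 -0.6 0 0; 0 0 -0.6 0 0"

```text
t: 21.45
eef_pos: [0.5023, -0.1426, 0.0206]
eef_rot: [-0.001, 0.613, 0.79, 0.001]
wrist_force: [-4.2, 16.4, 5.3]
finger_gap: 0.0005
finger_force: 8.1
```

>>> drive_tool:
  series: "0 0 2 0 0; 0 0 8 0 0; 0 0 20 0 0; 0 0 20 40 0; 0 0 20 80 0; 10 0 20 110 0; 36 0 20 115 -0.1; 36 -30 50 115 -0.2; 36 -60 90 115 -0.25; 36 -60 112 115 -0.25"

```text
t: 22.45
eef_pos: [0.4404, -0.0298, 0.1358]
eef_rot: [0.0, 0.708, 0.706, 0.0]
wrist_force: [-0.0, -0.2, 1.0]
finger_gap: 0.0342
finger_force: 0.0
```

>>> drive_tool:
  series: "36 0 0 0 0; 36 0 0 0 0"

```text
t: 22.65
eef_pos: [0.4427, -0.0313, 0.1358]
eef_rot: [0.0, 0.707, 0.708, 0.0]
wrist_force: [0.3, -0.4, 0.7]
finger_gap: 0.0362
finger_force: 0.0
```

Run:
```python
from h import *
s=bot.sense();print(s['wrist_force'],s['eef_pos'],s['eef_rot'],s['finger_gap'],s['qpos'])
im=bot.camera("scene")
cv2.imwrite("pics/s6.png",cv2.resize(im[180:290,200:350,::-1],None,fx=5,fy=5,interpolation=cv2.INTER_CUBIC))
print(onz("top",276.4,230.1,.096),proj("scene",[.442,-.031,.096])-[200,180])
```

```text
[ 0.29396107 -0.36367369  0.71996541] [ 0.44271362 -0.03131173  0.13581999] [3.22370556e-04 7.06580510e-01 7.07632581e-01 9.85259006e-05] 0.036206976277144545 [-1.27934573e-01 -3.78261661e-01  2.02238618e+00 -2.38215043e-04
  1.49683720e+00 -1.29404900e-01]
[ 0.44303292 -0.03166139  0.096     ] [52.66119429 36.60727451]
```

View pics/s6.png

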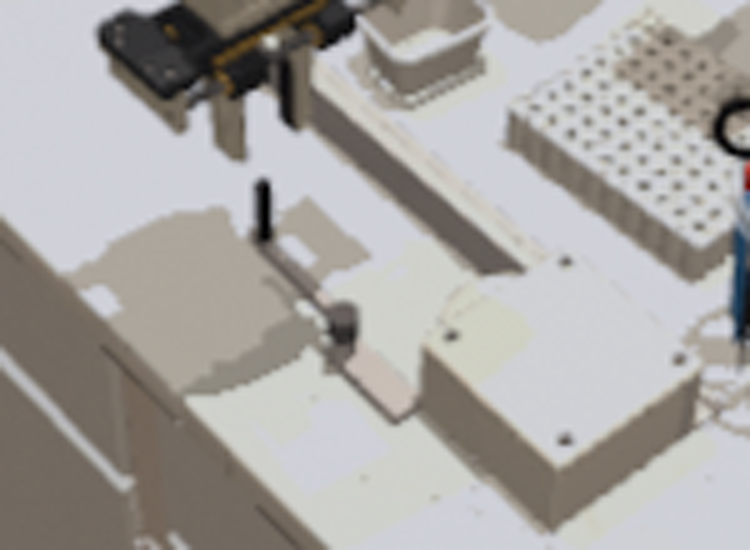

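Pin top at crop (263,182), matching the predicted position; the jar is inside under the hood.

>>> drive_tool:
  series: "36 0 0 -30 0; 36 0 0 -55 0; 36 0 0 -70 0; 36 0 0 -70 0; 16 0 0 -70 0; 16 0 0 -70 0; 16 0 0 -70 0; 16 0 0 -70 0"

```text
t: 23.5
eef_pos: [0.443, -0.0318, 0.0664]
eef_rot: [0.0, 0.707, 0.707, 0.0]
wrist_force: [0.1, 0.2, -0.7]
finger_gap: 0.0167
finger_force: 0.0
```

>>> drive_tool:
  series: "16 7.7 -0.3 0 -0.14; 16 19.2 -2.8 0 -0.28; 16 30.3 -6.8 0 -0.42; 16 40.6 -12.3 0 -0.56; 16 50.1 -19.3 0 -0.7; 16 58.6 -27.4 0 -0.84; 16 65.8 -36.7 0 -0.98; 16 71.6 -46.9 0 -1.12; 16 76 -57.8 0 -1.26; 16 78.8 -69.2 0 -1.4"

```text
t: 24.5
eef_pos: [0.5219, -0.1012, 0.0659]
eef_rot: [-0.0, 0.997, 0.083, 0.0]
wrist_force: [0.2, 1.5, -0.4]
finger_gap: 0.0161
finger_force: 0.6
```

>>> drive_tool:
  series: "16 0.7 -5 0 -0.07; 16 1.1 -10 0 -0.14; 16 1.2 -14 0 -0.17; 16 1.2 -15.5 0 -0.17; 16 1.2 -16.5 0 -0.17; 16 1.2 -16.5 0 -0.17"

```text
t: 25.1
eef_pos: [0.5227, -0.1175, 0.0657]
eef_rot: [0.0, 1.0, 0.001, 0.0]
wrist_force: [-0.8, 0.5, -0.9]
finger_gap: 0.0161
finger_force: 0.0
```

>>> drive_tool:
  series: "16 0 -1 0 0; 16 0 -2 0 0; 16 0 -2 0 0"

```text
t: 25.4
eef_pos: [0.5227, -0.1181, 0.0656]
eef_rot: [-0.001, 1.0, 0.001, -0.0]
wrist_force: [-0.7, 12.2, 1.8]
finger_gap: 0.0161
finger_force: 6.0
```

Gate is on its stop. Open, back off and rise.

>>> drive_tool:
  series: "16 0 1.5 0 0; 30 0 1.5 0 0; 30 0 1.5 0 0; 30 0 1.5 0 0; 30 0 1.5 30 0; 30 0 1.5 70 0; 30 0 40 110 0; 30 -40 90 120 0; 30 -80 140 120 0; 30 -100 190 120 0"

```text
t: 26.4
eef_pos: [0.4379, 0.0401, 0.1856]
eef_rot: [0.0, 1.0, -0.0, 0.001]
wrist_force: [0.0, 0.5, -0.1]
finger_gap: 0.03
finger_force: 0.0
```

>>> drive_tool:
  series: "30 0 40 0 0; 30 0 80 0 0; 30 0 80 0 0"

```text
t: 26.7
eef_pos: [0.4387, 0.1227, 0.1852]
eef_rot: [-0.0, 1.0, 0.002, 0.0]
wrist_force: [-0.0, 0.0, 0.5]
finger_gap: 0.0302
finger_force: 0.0
```

Run:
```python
from h import *
s=bot.sense();print(s['t'],s['wrist_force'],s['eef_pos'])
im=bot.camera("scene")
cv2.imwrite("pics/s7.png",cv2.resize(im[180:300,200:360,::-1],None,fx=5,fy=5,interpolation=cv2.INTER_CUBIC))
print((proj("scene",[.439+.085,-.1145,.096])-[200,180])*5)
```

```text
26.7 [-0.00166406  0.00233178  0.51250069] [0.43867449 0.12274914 0.18520006]
[446.05191792 197.22207941]
```

View pics/s7.png

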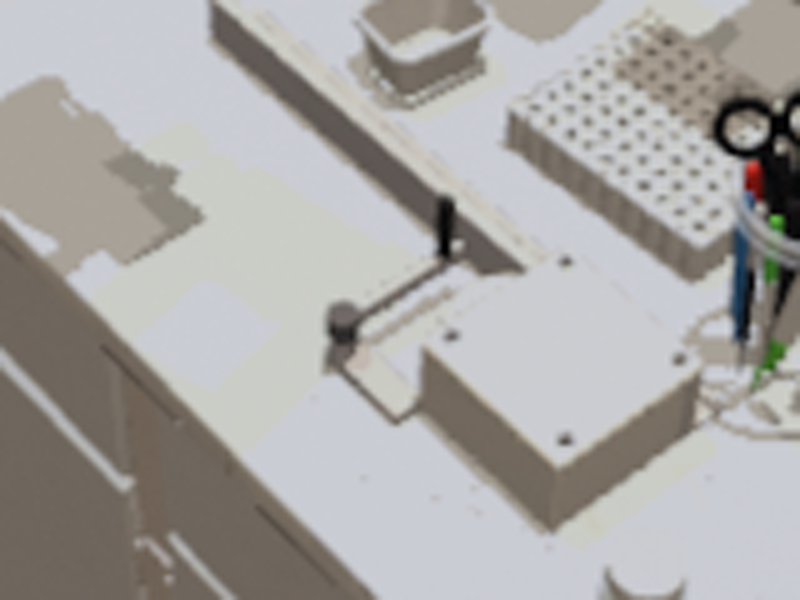

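The pin top at crop (446,199) matches the predicted shut position (446,197). The gate is square across the lane, and the jar is out of sight under the hood.

```bash
python3 -c "
from workcell import bot
print(bot.hand_in())"
```

```text
the job is handed in; nothing more can be done
None
```

I handed the job in at about 27 s: the jar was pressed on the buffer at an estimated 9–10 N, the gate is shut against its stop and the arm is clear, but the hand-in returned no verdict and the jar is out of sight under the hood.

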